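# Put the spanners back in the rack in order of size

### The arm

A 7-joint arm with a two-finger parallel gripper is mounted at the origin on the work surface. World frame = base frame: x ahead of the robot, y to its left, z up, the work surface at z = 0. Lengths are in mm, angles in rad, forces in N, time in s.
With the tool pointing down it reaches from about 425 to 925 mm from the base axis. Payload 6.8 kg.
Tool frame: the origin (TCP) lies midway between the tips of the shut fingers; the grasp point (between the pads) lies 19 mm behind it; z points along the fingers, y is the line along which they close (so a half turn about z gives the same grasp; the last joint's range is limited). The gripper opens to 85 mm and grips with 20 to 120 N. Pads are 22 mm wide; open, the fingers measure 114 mm over their backs; the gripper's body (76 mm by 85 mm) begins 54 mm behind the grasp point. The pads swing forward as they close: fully open they stand 13 mm farther back than shut.
Start: joints at [1.151, 0.477, 0.022, 1.555, -0.011, 1.109, -0.083], TCP at [207.08, -642.468, 231.308] pointing down, gripper open.
Joint ranges: [-2.96, 2.96], [-0.34, 2.1], [-1.41, 1.46], [0.24, 2.44], [-1.37, 4.51], [0.17, 1.92], [-2.96, 2.96]. Speed limits (rad/s): [2.39, 2.39, 3.14, 3.14, 3.14, 3.14, 3.14].

### API

Orientations are given as a unit quaternion [x, y, z, w].
In Python, from station import sensors, viewer, bot gives the robot as it stands.
- The arm moves only by the shell command python3 -m creep 'ROWS' [FORCE]. ROWS is JSON, a list of rows, each an object with "grip": the gripper command: -1 is shut, 1 is fully open, values between are in proportion; "offset": the shift along the tool's x, y, z in mm, a list of three; "rot": the turn, a rotation vector about the tool's x, y, z in rad, a list of three. In form: [{"grip": grip, "offset": [x, y, z], "rot": [wx, wy, wz]}, ...]. A call has 1 to 20 rows; each row is the pose to reach, as a shift and turn from the pose commanded when the call began, along the tool's axes at that moment; what a row does not reach only later rows make up. A row lasts 1/12 s, in which the tool goes at most 41.7 mm and 7.16 degrees, less where a joint would pass 70% of its speed; a pose out of reach is approached as far as the arm can. A call with a gripper value outside its range is refused whole. The fingers move at their own pace and stop on an object; FORCE is the grip in N (left out, the last holds). Time passes only in rows, so rows that repeat a pose let the fingers close. It gives the time, the measured TCP pose, the force, the opening and the grip force at its end, in the units of the state.
- sensors.get_obs(): the state, without advancing time (a new reading comes with each control period).
- viewer.snapshot(name): name is "scene" or "top" or "wrist"; returns a dict with "pixels" (420x560x3 uint8, red, green, blue), "intrinsics" (3x3 intrinsics, pixels), "origin" and "orientation" of the camera in the world. Camera axes: x right, y down, z forward; pixel columns grow to the right and rows downward; lengths in mm; the calibration is good to about 2 mm. A picture is of the moment at which its call begins. There is no depth.
- bot.job_done(): hands the job in; it is judged then, once.
Trained networks look in the newest picture that a camera, given by its name, has taken for a name from the list of things; names that differ only in an ending like _2 or _b are one class to them, and where a whole thing is asked for, a point or a joint stands for the part that bears it (a point fixed in the world has none). Each returns a list of dicts, best first, with "score" (0 to 1); they miss things now and then, are a little off and sometimes report something else, mostly with a low value. They report only what shows in the picture. A call takes as long as a camera call.
- viewer.search_frame(camera, label): "point" ([column, row] in pixels, amid what is visible of it).
The state is a dict: "time": time; "joints": joint angles; "dq": joint speeds; "joint_torque": joint torques, N m; "tcp_pos": TCP position; "ee_rot": TCP orientation; "contact_force": force on the tool from outside, world axes, zero at the start; "wrist_torque": the same for the moment, N m; "opening": finger opening in mm; "finger_force": force on a finger pad.
Only numpy, scipy, OpenCV 4.12 (cv2) and the standard library are available. Lean on these libraries where they do the work, as an engineer would, in place of code of your own. Each camera call takes 0.05 s, during which the arm holds its last target. There are 200 camera calls.

### The job

Put the four loose spanners from the rubber mat back in the spanner rack, one to a slot, so that all six run in order of size from the shortest, already in one end slot, to the longest, already at the other end. Lay each one squarely across both rails, down in its slot and roughly centred, and leave the oil can, the chuck and the mug where they stand.

Things in the scene. Friction and masses are not known exactly. Their poses are not given: they have to be found in the camera images.
- spanner_s: Chromed double open-ended spanner, second shortest of the six: 136 mm long, open jaw at each end (20 mm wide, 6.3 mm thick), flat shank 9.4 mm wide, 5.4 mm thick between; starts loose on the black 2 mm rubber mat. Origin: mid-length, near the balance point, level with the underside of the jaws (shank's underside 0.4 mm higher); x along it, z up.
- spanner_m: Chromed double open-ended spanner, third shortest of the six: 160 mm long, open jaw at each end (24 mm wide, 7.1 mm thick), flat shank 11.1 mm wide, 6.0 mm thick between; starts loose on the black 2 mm rubber mat. Origin: mid-length, near the balance point, level with the underside of the jaws (shank's underside 0.5 mm higher); x along it, z up.
- spanner_l: Chromed double open-ended spanner, third longest of the six: 186 mm long, open jaw at each end (31 mm wide, 8.4 mm thick), flat shank 13.7 mm wide, 6.9 mm thick between; starts loose on the black 2 mm rubber mat. Origin: mid-length, near the balance point, level with the underside of the jaws (shank's underside 0.8 mm higher); x along it, z up.
- spanner_xl: Chromed double open-ended spanner, second longest of the six: 210 mm long, open jaw at each end (37 mm wide, 9.6 mm thick), flat shank 16.2 mm wide, 7.8 mm thick between; starts loose on the black 2 mm rubber mat. Origin: mid-length, near the balance point, level with the underside of the jaws (shank's underside 0.9 mm higher); x along it, z up.
- spanner_xs: Chromed double open-ended spanner, shortest of the six: 112 mm long, open jaw at each end (15 mm wide, 5.4 mm thick), flat shank 7.7 mm wide, 4.8 mm thick between; already in one of the rack's end slots, to stay there. Origin: mid-length, near the balance point, level with the underside of the jaws (shank's underside 0.3 mm higher); x along it, z up.
- spanner_xxl: Chromed double open-ended spanner, longest of the six: 236 mm long, open jaw at each end (42 mm wide, 10.5 mm thick), flat shank 17.9 mm wide, 8.4 mm thick between; already in one of the rack's end slots, to stay there. Origin: mid-length, near the balance point, level with the underside of the jaws (shank's underside 1.0 mm higher); x along it, z up.
- rack: Grey spanner rack, fixed: dark base 100 x 304 x 4 mm with two notched rails along y, 7 mm thick, at x = -32 and +32 mm. Teeth 14 mm high leave six slots 32 mm wide at y = -120, -72, -24, 24, 72, 120 mm, bottoms 36 mm above the bench. A spanner lies along x, shank on both slot bottoms (its origin then 35 mm up), jaws outside the rails; open between the rails. Origin: centre of underside, z up.
- oil_can: Brass-coloured oil can with a thin bent spout, 62 mm diameter, 128 mm high; bystander, loose. Origin: centre of its underside.
- chuck: Small three-jaw lathe chuck lying jaws up, 80 mm diameter, 55 mm high; bystander, loose. Origin: centre of its underside.
- cup: White china mug with a handle (handle at its +y), 72 mm diameter, 65 mm high; bystander, loose. Origin: centre of its underside.

How it is judged:
By the outcome, as a careful person would: the job done as asked, in the order asked, and still so for the second after the job is handed in, with the robot touching nothing.
It also fails if it takes over 106 s, if anything falls off the work surface, if the arm or the gripper's body presses on something with over 40 N, if the wrist force passes 120 N, or if a joint passes its speed limit or range.

## Working session

There is one attempt and no reset: what is moved stays moved. The work goes in short steps, Python scripts to look and compute and a shell command to move; the robot and the scene stay as the last step left them, time stands still between calls to the robot, and variables do not carry over. Pictures are saved under pics/ and viewed, at most 14 in all, crops included, and the job is handed in when it is done.

```bash
mkdir -p pics; ls; cat > h.py <<'E'
import numpy as np, cv2
from scipy.spatial.transform import Rotation as R
from station import sensors, viewer, bot
def snap(cam,fn=None):
    s=viewer.snapshot(cam)
    if fn: cv2.imwrite('pics/'+fn,cv2.cvtColor(np.asarray(s['pixels']),cv2.COLOR_RGB2BGR))
    return s
def mat(o):
    o=np.array(o,float); return o if o.shape==(3,3) else R.from_quat(o).as_matrix()
def p2w(s,uv,z):
    K=np.array(s['intrinsics']);d=mat(s['orientation'])@np.linalg.inv(K)@np.array([uv[0],uv[1],1.])
    o=np.array(s['origin'],float);return o+d*(z-o[2])/d[2]
def w2p(s,p):
    c=mat(s['orientation']).T@(np.array(p,float)-np.array(s['origin'],float));q=np.array(s['intrinsics'])@c;return q[:2]/q[2]
E
python3 - <<'E'
from h import *
for c in ['top','scene']:
    s=snap(c,c+'0.png');print(c,s['origin'],s['orientation'],np.array(s['intrinsics']).tolist())
    for n in ['spanner_xs','spanner_s','spanner_m','spanner_l','spanner_xl','spanner_xxl','rack','oil_can','chuck','cup']:
        for r in viewer.search_frame(c,n)[:2]:
            print(n,np.round(r['point']),round(r['score'],2),np.round(p2w(s,r['point'],5 if 'sp' in n else 0)) )
print(sensors.get_obs())
E
```

```text
pics
top [ 324.35796566   68.6470036  1280.07050966] [ 0.74226712 -0.66224661  0.06785933 -0.07657722] [[420.81275124229165, 0.0, 279.3168065067032], [0.0, 420.81275124229165, 211.0814282902906], [0.0, 0.0, 1.0]]
spanner_s [230. 247.] 0.71 [459. 235.   5.]
spanner_s [198. 232.] 0.58 [496. 339.   5.]
spanner_m [230. 247.] 0.71 [459. 235.   5.]
spanner_m [198. 232.] 0.58 [496. 339.   5.]
spanner_l [230. 247.] 0.71 [459. 235.   5.]
spanner_l [198. 232.] 0.58 [496. 339.   5.]
spanner_xl [291. 231.] 0.97 [531.  57.   5.]
spanner_xl [370. 248.] 0.56 [ 504. -189.    5.]
spanner_xxl [335. 235.] 0.64 [533. -78.   5.]
rack [371. 245.] 0.63 [ 517. -191.    0.]
oil_can [354. 163.] 0.75 [ 772. -120.    0.]
chuck [295. 161.] 0.89 [756.  68.   0.]
cup [145. 243.] 0.86 [442. 498.   0.]
scene [1092.60895666  850.6736885  1110.33865727] [ 0.27972206  0.8938943  -0.33543293 -0.10096188] [[533.9506765823606, 0.0, 278.1588555661737], [0.0, 533.9506765823606, 212.23999535641747], [0.0, 0.0, 1.0]]
spanner_xs [218. 131.] 0.62 [ 515. -336.    5.]
spanner_s [356. 271.] 0.78 [506. 327.   5.]
spanner_s [345. 24
[... 518 characters left out ...]
ts': array([ 1.15092786,  0.47700804,  0.02240711,  1.55538537, -0.01154231,
        1.10930907, -0.08309884]), 'dq': array([-0.00085684, -0.00058125,  0.00044679,  0.00023438, -0.00053634,
        0.00203839, -0.00019976]), 'joint_torque': array([-7.70294207e-06, -5.96329272e+01,  1.60650205e+00, -2.81546402e+01,
        1.25974294e-02,  1.76082023e-03,  2.92811467e-05]), 'tcp_pos': array([ 207.07160938, -642.47446954,  231.30882977]), 'ee_rot': array([9.87878126e-01, 1.55231466e-01, 2.55463663e-05, 3.49308983e-06]), 'contact_force': array([-0.52481178, -0.00432282, -0.04216029]), 'wrist_torque': array([0.02347799, 0.01228377, 0.05066956]), 'finger_force': 0.0, 'opening': 85.71974178725851}
```

```bash
python3 - <<'E'
import cv2
a=cv2.imread('pics/top0.png')[150:310,130:430]; cv2.imwrite('pics/t1.png',cv2.resize(a,(800,427),interpolation=cv2.INTER_CUBIC))
E
```

```text
(no output)
```

View pics/t1.png

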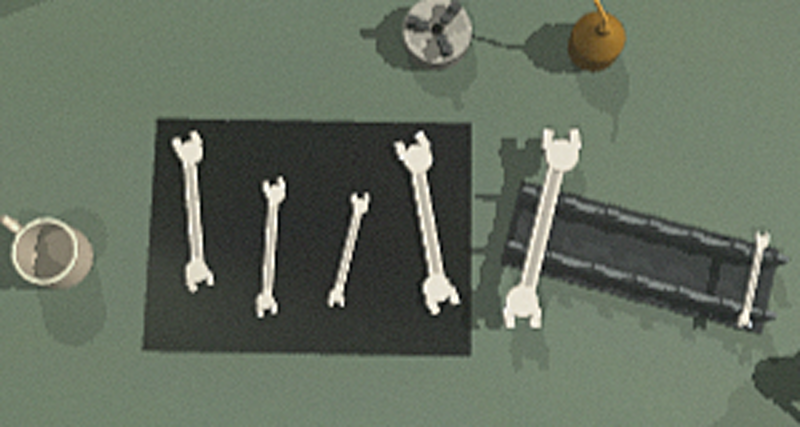

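View pics/scene0.png

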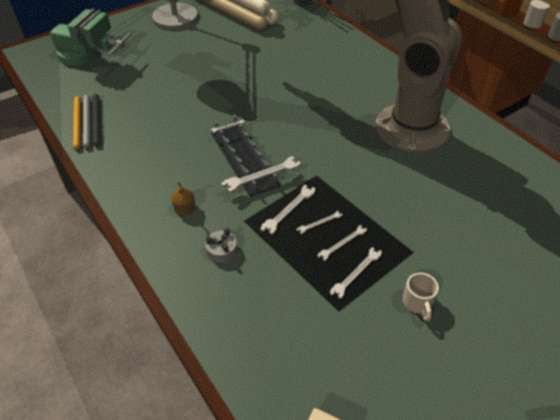

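The top picture shows the mat with, left to right, l (crop 193,210), m (270,247), s (348,250) and xl (428,222). The rack is tilted, with xxl in its left (+y) end slot at (543,228) and xs in the right end slot at (753,280). The scene view agrees.

```bash
cat >> h.py <<'E'
def spanners(s,thr=140,z=8,amin=25):
    im=np.asarray(s['pixels']).astype(int); m=((im.min(2)>thr)).astype(np.uint8)
    n,l,st,ce=cv2.connectedComponentsWithStats(m); out=[]
    for i in range(1,n):
        if st[i,4]<amin: continue
        ys,xs=np.nonzero(l==i); w=np.array([p2w(s,(x,y),z) for x,y in zip(xs,ys)])[:,:2]
        c=cv2.minAreaRect(w.astype(np.float32)); v=np.linalg.eigh(np.cov((w-w.mean(0)).T))[1][:,1]; 
        if v[0]<0: v=-v
        t=(w-w.mean(0))@v; mid=w.mean(0)+v*(t.max()+t.min())/2
        out.append((np.round(mid,1),round(np.degrees(np.arctan2(v[1],v[0])),1),np.round(np.ptp(t)),st[i,4]))
    return out
E
python3 - <<'E'
from h import *
s=snap('top')
for o in spanners(s): print(*o)
print('z45')
for o in spanners(s,z=43): print(*o)
# rack corners from picture (crop px /2.667 + offset)
f=lambda x,y:(130+x/2.667,150+y/2.667)
for n,p in dict(tl=(522,183),bl=(506,262),tr=(783,262),br=(768,330)).items(): print(n,np.round(p2w(s,f(*p),20)))
w=snap('wrist','w0.png'); o=sensors.get_obs(); Rt=mat(o['ee_rot'])
print(Rt.round(3)); print('cam in tool',Rt.T@(np.array(w['origin'])-o['tcp_pos']),(Rt.T@mat(w['orientation'])).round(3),np.array(w['intrinsics'])[0])
E
```

```text
[1073.  309.] -56.6 110.0 196
[1082.6  169.7] 25.3 78.0 129
[1010.1  409.6] -57.0 107.0 340
[1075.4  259.8] 60.4 42.0 41
[986.8 252.3] -83.3 171.0 331
[1065.7 -603.7] -38.3 56.0 42
[865.6 647. ] 26.8 114.0 816
[1008.9 -504.5] -65.9 100.0 234
[688.2 857.6] -28.6 357.0 4860
[ 980.6 -611.6] -88.7 55.0 52
[ 981.1 -712.9] 88.5 45.0 48
[657.1 981.5] 0.0 154.0 71
[ 846.1 -628.5] 68.9 252.0 239
[782.5  84.8] -60.5 46.0 61
[754.3  46.3] -1.5 57.0 94
[734.4  94.9] 38.4 35.0 51
[507.3 328.2] 12.5 183.0 320
[524.4  60.1] 15.6 210.0 444
[533.8 -71.8] -8.8 242.0 600
[475.9 234.5] 3.3 160.0 218
[482.8 145.4] -7.2 134.0 147
[446.2 501.1] 59.8 100.0 177
[ 501.2 -315.2] -9.4 109.0 108
[ 73.7 -76.9] 33.9 20.0 32
z45
[1052.4  302.4] -56.6 107.0 196
[1061.7  167. ] 25.3 76.0 129
[991.3 400.2] -57.0 104.0 340
[1054.7  254.5] 60.4 41.0 41
[968.5 247.3] -83.3 166.0 331
[1045.3 -585.2] -38.3 54.0 42
[850.7 631. ] 26.8 111.0 816
[ 990.  -488.7] -65.9 97.0 234
[678.2 835.9] -28.6 347.0 4860
[ 962.6 -592.9] -88.7 53.0 52
[ 963.  -691.4] 88.5 44.0 48
[648.  956.4] 0.0 150.0 71
[ 831.7 -609.3] 68.9 245.0 239
[769.9  84.3] -60.5 45.0 61
[742.5  46.9] -1.5 56.0 94
[723.1  94.2] 38.4 34.0 51
[502.3 321. ] 12.5 178.0 320
[518.9  60.3] 15.6 204.0 444
[528.  -67.9] -8.8 236.0 600
[471.8 229.9] 3.3 156.0 218
[478.4 143.3] -7.2 130.0 147
[442.8 489.2] 59.8 98.0 177
[ 496.3 -304.6] -9.4 106.0 108
[ 80.6 -72.9] 33.9 20.0 32
tl [577. -44.  20.]
bl [485. -34.  20.]
tr [ 521. -344.   20.]
br [ 443. -331.   20.]
[[ 0.952  0.307  0.   ]
 [ 0.307 -0.952 -0.   ]
 [-0.     0.    -1.   ]]
cam in tool [  78.12335987    0.16759665 -142.39889182] [[-0.    -0.953 -0.304]
 [ 1.    -0.001  0.001]
 [-0.001 -0.304  0.953]] [344.52246883   0.         277.70150559]
```

```bash
cat >> h.py <<'E'
def go(x,y,z,yaw):
    o=sensors.get_obs(); T=mat(o['ee_rot']); a=np.radians(yaw)
    G=np.array([[np.cos(a),np.sin(a),0],[np.sin(a),-np.cos(a),0],[0,0,-1]])
    d=np.array([x,y,z])-o['tcp_pos']; 
    print('t',round(o['time'],2),'offset',(T.T@d).round(1),'rot',R.from_matrix(T.T@G).as_rotvec().round(4),'rows>=',round(np.linalg.norm(d)/41.7,1))
E
python3 -c "
from h import *
go(535,-187,240,-9)"
```

```text
t 1.2 offset [ 451.8 -332.9   -8.7] rot [ 1.000e-04 -0.000e+00  4.689e-01] rows>= 13.5
```

```bash
python3 -m creep '[{"grip":-0.2,"offset":[30,-22,0],"rot":[0,0,0.1]},{"grip":-0.2,"offset":[60,-44,-1],"rot":[0,0,0.2]},{"grip":-0.2,"offset":[90,-66,-2],"rot":[0,0,0.3]},{"grip":-0.2,"offset":[120,-88,-3],"rot":[0,0,0.4]},{"grip":-0.2,"offset":[150,-111,-4],"rot":[0,0,0.469]},{"grip":-0.2,"offset":[180,-133,-5],"rot":[0,0,0.469]},{"grip":-0.2,"offset":[210,-155,-6],"rot":[0,0,0.469]},{"grip":-0.2,"offset":[240,-177,-7],"rot":[0,0,0.469]},{"grip":-0.2,"offset":[270,-199,-8],"rot":[0,0,0.469]},{"grip":-0.2,"offset":[300,-221,-8.7],"rot":[0,0,0.469]},{"grip":-0.2,"offset":[330,-243,-8.7],"rot":[0,0,0.469]},{"grip":-0.2,"offset":[360,-265,-8.7],"rot":[0,0,0.469]},{"grip":-0.2,"offset":[390,-287,-8.7],"rot":[0,0,0.469]},{"grip":-0.2,"offset":[420,-309,-8.7],"rot":[0,0,0.469]},{"grip":-0.2,"offset":[452,-333,-8.7],"rot":[0,0,0.469]},{"grip":-0.2,"offset":[452,-333,-8.7],"rot":[0,0,0.469]},{"grip":-0.2,"offset":[452,-333,-8.7],"rot":[0,0,0.469]}]' 60
python3 - <<'E'
from h import *
s=snap('wrist','w1.png')
for z in (8,43):
  for o in spanners(s,z=z,amin=200): print(z,*o)
for p in [(512,-187,40)]: print(w2p(s,p))
go(524,60,30,15.6)
E
```

```text
time: 2.62
tcp_pos: [536.6, -183.8, 240.0]
ee_rot: [0.997, -0.076, 0.0, -0.0]
contact_force: [-0.1, 0.1, -0.2]
opening: 33.9
finger_force: 0.0
8 [ 614.9 -244.9] 81.0 528.0 59293
8 [524.5  58.7] 15.6 211.0 3672
8 [ 536.1 -209.3] 86.4 50.0 218
8 [483.4 141.6] -8.8 135.0 876
43 [ 614.8 -240.3] 81.0 478.0 59293
43 [532.8  35. ] 15.6 191.0 3672
43 [ 543.4 -208.1] 86.4 45.0 218
43 [495.6 110.1] -8.8 122.0 876
[284.05816454 196.16236597]
t 2.67 offset [ -49.3 -241.5  209.9] rot [ 1.000e-04  2.000e-04 -4.273e-01] rows>= 7.8
```

View pics/w1.png

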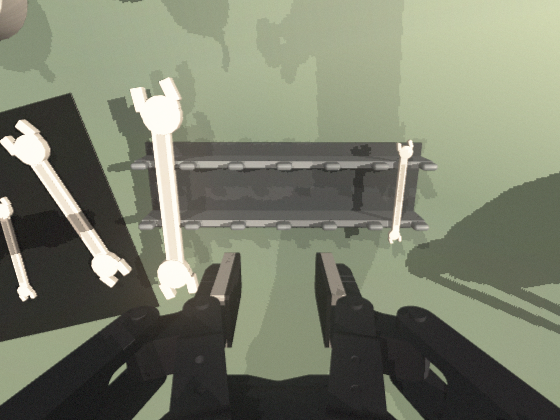

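The wrist picture shows the rack with xxl at about (165,190), xs at (400,190), tooth tops along row 166 and row 224 about 48 px apart, and the four middle slots empty. xl and s are visible at left.

```bash
python3 - <<'E'
from h import *
from scipy.optimize import least_squares
s=snap('wrist')
Y=np.array([96,48,0,-48,-96])
up=[(188,166),(236,166),(284,166),(331,166),(379,166)]; lo=[(193,224),(240,224),(286,224),(331,224),(375,224)]
W=np.array([p2w(s,p,50)[:2] for p in up+lo]); L=np.array([(32,y) for y in Y]+[(-32,y) for y in Y],float)
def f(q):
    a=q[2];M=np.array([[np.cos(a),-np.sin(a)],[np.sin(a),np.cos(a)]]);return (L@M.T+q[:2]-W).ravel()
r=least_squares(f,[512,-187,-.16]);q=r.x;print(q[:2],np.degrees(q[2]),r.fun.reshape(-1,2).round(1).tolist())
np.save('rack.npy',q)
im=cv2.cvtColor(np.asarray(s['pixels']),cv2.COLOR_RGB2BGR);im=cv2.resize(im[120:260,120:450],None,fx=2.4,fy=2.4,interpolation=cv2.INTER_CUBIC)
a=q[2];M=np.array([[np.cos(a),-np.sin(a)],[np.sin(a),np.cos(a)]])
def dr(x,y,z,c):
    p=w2p(s,[*(M@[x,y]+q[:2]),z]); cv2.circle(im,tuple(int(v) for v in (p-[120,120])*2.4),3,c,-1)
for y in (-120,-72,-24,24,72,120):
    for x in (-32,32): dr(x,y,36,(0,0,255))
for x in (-50,50):
    for y in (-152,152): dr(x,y,4,(255,0,0))
cv2.imwrite('pics/r1.png',im)
for n,y in zip(['xl','l','m','s'],(72,24,-24,-72)): print(n,(M@[0,y]+q[:2]).round(1))
E
```

```text
[ 513.99144381 -190.04798131] -8.612377859074405 [[1.3, 1.5], [1.4, 0.4], [1.5, -0.6], [1.4, -2.6], [1.5, -3.6], [-1.8, 2.0], [-1.5, 2.5], [-1.3, 2.0], [-1.3, 0.4], [-1.4, -2.1]]
xl [ 524.8 -118.9]
l [ 517.6 -166.3]
m [ 510.4 -213.8]
s [ 503.2 -261.2]
```

View pics/r1.png

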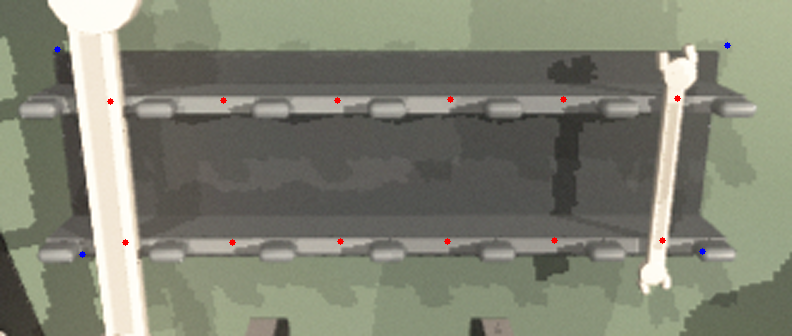

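Overlay matches to a few mm (red slot bottoms sit between the teeth; base corners close). Now fetch xl.

```bash
python3 -c "
from h import *
print(sensors.get_obs()['tcp_pos'])
go(524.4,59.4,60,15.6);go(524.4,59.4,4,15.6)"
```

```text
[ 534.76917135 -187.51919469  239.92742578]
t 2.72 offset [ -48.9 -242.3  179.8] rot [ 0.0005  0.0005 -0.4298] rows>= 7.3
t 2.72 offset [ -48.9 -242.4  235.8] rot [ 0.0005  0.0005 -0.4298] rows>= 8.2
```

```bash
python3 -m creep '[{"grip":-0.2,"offset":[-7,-34,16],"rot":[0,0,-0.1]},{"grip":-0.2,"offset":[-14,-68,32],"rot":[0,0,-0.2]},{"grip":-0.2,"offset":[-21,-104,60],"rot":[0,0,-0.3]},{"grip":-0.2,"offset":[-28,-138,80],"rot":[0,0,-0.4]},{"grip":-0.2,"offset":[-35,-172,100],"rot":[0,0,-0.43]},{"grip":-0.2,"offset":[-42,-206,120],"rot":[0,0,-0.43]},{"grip":-0.2,"offset":[-49,-230,145],"rot":[0,0,-0.43]},{"grip":-0.2,"offset":[-49,-242.3,180],"rot":[0,0,-0.43]},{"grip":-0.2,"offset":[-49,-242.3,200],"rot":[0,0,-0.43]},{"grip":-0.2,"offset":[-49,-242.3,220],"rot":[0,0,-0.43]},{"grip":-0.2,"offset":[-49,-242.3,233],"rot":[0,0,-0.43]},{"grip":-0.2,"offset":[-49,-242.3,235.8],"rot":[0,0,-0.43]},{"grip":-0.2,"offset":[-49,-242.3,235.8],"rot":[0,0,-0.43]},{"grip":-1,"offset":[-49,-242.3,235.8],"rot":[0,0,-0.43]},{"grip":-1,"offset":[-49,-242.3,235.8],"rot":[0,0,-0.43]},{"grip":-1,"offset":[-49,-242.3,235.8],"rot":[0,0,-0.43]},{"grip":-1,"offset":[-49,-242.3,235.8],"rot":[0,0,-0.43]},{"grip":-1,"offset":[-49,-242.3,235.8],"rot":[0,0,-0.43]}]' 60
python3 - <<'E'
from h import *
print(sensors.get_obs()['tcp_pos'])
snap('wrist','g1.png')
go(524,-117.9,100,-8.8)
go(524,-117.9,39.5,-8.8)
E
```

```text
time: 4.22
tcp_pos: [525.6, 59.5, 5.4]
ee_rot: [0.991, 0.136, 0.001, 0.0]
contact_force: [-0.8, -2.5, 6.8]
opening: 14.2
finger_force: 59.5
[525.58758531  59.54215312   5.42435931]
t 4.27 offset [-49.1 170.6 -94.5] rot [ 0.0006 -0.002   0.4257] rows>= 4.8
t 4.27 offset [-49.2 170.5 -34. ] rot [ 0.0006 -0.002   0.4257] rows>= 4.3
```

View pics/g1.png

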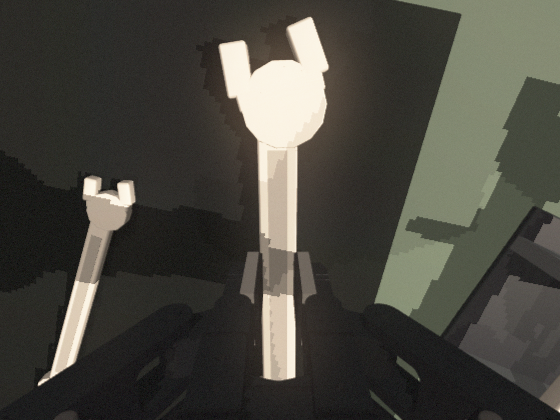

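xl sits between the pads, gripped at mid-shank and aligned with them (shank at columns 262–296).

```bash
python3 -m creep '[{"grip":-1,"offset":[0,0,-20],"rot":[0,0,0]},{"grip":-1,"offset":[0,0,-50],"rot":[0,0,0]},{"grip":-1,"offset":[-4,14,-80],"rot":[0,0,0]},{"grip":-1,"offset":[-12,42,-96],"rot":[0,0,0.1]},{"grip":-1,"offset":[-21,75,-96],"rot":[0,0,0.2]},{"grip":-1,"offset":[-31,108,-96],"rot":[0,0,0.3]},{"grip":-1,"offset":[-40,141,-96],"rot":[0,0,0.4]},{"grip":-1,"offset":[-47,165,-96],"rot":[0,0,0.426]},{"grip":-1,"offset":[-48,170.6,-90],"rot":[0,0,0.426]},{"grip":-1,"offset":[-48,170.6,-75],"rot":[0,0,0.426]},{"grip":-1,"offset":[-48,170.6,-65],"rot":[0,0,0.426]},{"grip":-1,"offset":[-48,170.6,-65],"rot":[0,0,0.426]}]'
python3 - <<'E'
from h import *
s=snap('wrist','c1.png');print(sensors.get_obs()['tcp_pos'])
go(524,-117.9,38.8,-8.8)
E
```

```text
time: 5.27
tcp_pos: [522.7, -116.1, 67.2]
ee_rot: [0.997, -0.076, -0.002, -0.0]
contact_force: [-0.5, 0.3, -2.5]
opening: 13.8
finger_force: 59.0
[ 523.32927556 -115.9732734    68.13549163]
t 5.32 offset [ 1.   1.8 29.3] rot [-0.0005  0.0028  0.002 ] rows>= 0.7
```

View pics/c1.png

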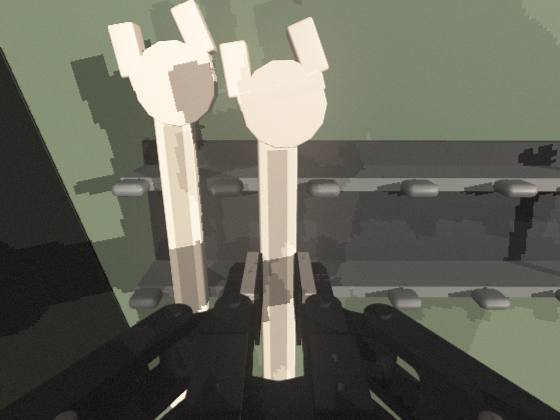

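xl is held above its slot: the shank (col 278) lies midway between teeth at (228,187) and (324,187), clear of xxl. Lower and release.

```bash
python3 -m creep '[{"grip":-1,"offset":[0.5,1.5,10],"rot":[0,0,0.002]},{"grip":-1,"offset":[0.5,1.5,20],"rot":[0,0,0.002]},{"grip":-1,"offset":[0.5,1.5,26],"rot":[0,0,0.002]},{"grip":-1,"offset":[0.5,1.5,29],"rot":[0,0,0.002]},{"grip":-1,"offset":[0.5,1.5,30],"rot":[0,0,0.002]},{"grip":-1,"offset":[0.5,1.5,30],"rot":[0,0,0.002]}]'
python3 -m creep '[{"grip":-0.45,"offset":[0,0,0],"rot":[0,0,0]},{"grip":-0.45,"offset":[0,0,0],"rot":[0,0,0]},{"grip":-0.45,"offset":[0,0,0],"rot":[0,0,0]},{"grip":-0.45,"offset":[0,0,-10],"rot":[0,0,0]},{"grip":-0.45,"offset":[0,0,-40],"rot":[0,0,0]},{"grip":-0.45,"offset":[0,0,-80],"rot":[0,0,0]},{"grip":-0.45,"offset":[0,0,-115],"rot":[0,0,0]},{"grip":-0.3,"offset":[0,0,-115],"rot":[0,0,0]},{"grip":-0.3,"offset":[0,0,-115],"rot":[0,0,0]}]'
python3 - <<'E'
from h import *
s=snap('wrist','c2.png')
for o in spanners(s,z=44,amin=300): print(*o)
go(507,328,60,12.5);go(476,234.5,60,3.3);go(483.2,144,60,-7.5)
E
```

```text
time: 5.82
tcp_pos: [524.5, -118.5, 39.0]
ee_rot: [0.997, -0.077, -0.0, -0.0]
contact_force: [0.2, -0.4, -1.3]
opening: 13.8
finger_force: 59.0
time: 6.57
tcp_pos: [526.5, -119.0, 157.6]
ee_rot: [0.997, -0.078, 0.003, 0.0]
contact_force: [0.1, 0.4, -0.2]
opening: 29.7
finger_force: 0.0
[ 632.3 -297.6] 75.0 58.0 986
[556.6 -72.5] -8.9 179.0 6842
[ 523.7 -119.2] -8.9 210.0 6967
[ 497.7 -303.5] -9.5 110.0 1529
[ 550.8 -160.6] 85.8 44.0 333
[498.1 106.6] -10.4 119.0 942
t 6.62 offset [ -87.3 -438.6   95.4] rot [ 0.0006 -0.0024 -0.3735] rows>= 11.0
t 6.62 offset [-103.5 -341.5   95.3] rot [ 0.0004 -0.0025 -0.213 ] rows>= 8.9
t 6.62 offset [ -82.3 -253.2   95.4] rot [ 0.0001 -0.0025 -0.0245] rows>= 6.8
```

View pics/c2.png

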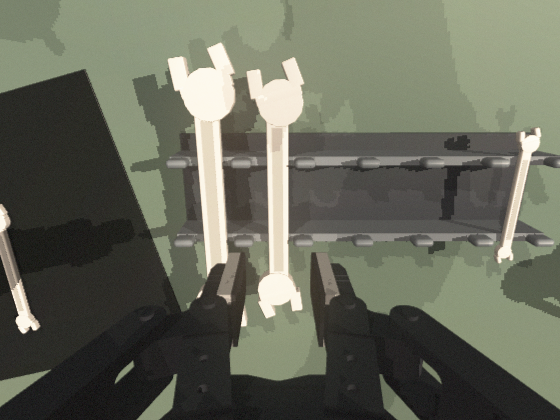

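xl lies down in its slot at (278,200), parallel to xxl (210,200). Next is l.

```bash
python3 -m creep '[{"grip":-0.3,"offset":[-7,-35,6],"rot":[0,0,-0.1]},{"grip":-0.3,"offset":[-14,-72,12],"rot":[0,0,-0.2]},{"grip":-0.3,"offset":[-22,-109,18],"rot":[0,0,-0.3]},{"grip":-0.3,"offset":[-29,-146,24],"rot":[0,0,-0.374]},{"grip":-0.3,"offset":[-37,-183,30],"rot":[0,0,-0.374]},{"grip":-0.3,"offset":[-44,-220,40],"rot":[0,0,-0.374]},{"grip":-0.3,"offset":[-51,-257,50],"rot":[0,0,-0.374]},{"grip":-0.3,"offset":[-59,-294,60],"rot":[0,0,-0.374]},{"grip":-0.3,"offset":[-66,-331,70],"rot":[0,0,-0.374]},{"grip":-0.3,"offset":[-74,-368,80],"rot":[0,0,-0.374]},{"grip":-0.3,"offset":[-81,-405,90],"rot":[0,0,-0.374]},{"grip":-0.3,"offset":[-87.3,-438.6,95.4],"rot":[0,0,-0.374]},{"grip":-0.3,"offset":[-87.3,-438.6,95.4],"rot":[0,0,-0.374]},{"grip":-0.3,"offset":[-87.3,-438.6,95.4],"rot":[0,0,-0.374]}]'
python3 - <<'E'
from h import *
s=snap('wrist','l1.png')
im=np.asarray(s['pixels']).astype(int).min(2)
for r in range(120,300,25):
    c=np.nonzero(im[r,200:360]>130)[0]+200; print(r,c.min() if len(c) else None,c.max() if len(c) else None, p2w(s,(c.mean(),r),9).round(1) if len(c) else '')
for o in spanners(s,z=8,amin=300): print(*o)
go(507.3,328.2,6,12.5)
E
```

```text
time: 7.78
tcp_pos: [503.9, 330.4, 57.0]
ee_rot: [0.994, 0.112, -0.002, 0.0]
contact_force: [0.5, -1.0, -0.2]
opening: 29.7
finger_force: 0.0
120 200 308 [566.2 344.8   9. ]
145 200 294 [552.4 344.8   9. ]
170 200 294 [539.4 338.9   9. ]
195 271 294 [525.9 332.1   9. ]
220 271 293 [510.8 328.9   9. ]
245 272 293 [495.2 325.    9. ]
270 272 293 [478.7 321.2   9. ]
295 272 293 [461.3 317.2   9. ]
[601.4 389. ] -72.0 153.0 11167
[637.7 251.2] -88.5 82.0 4686
[506.9 327.6] 12.7 187.0 8644
[513.4 237.1] 2.7 85.0 2828
[402.4 466.6] -15.9 145.0 7484
[470.5 148.1] -5.6 72.0 1169
t 7.83 offset [ 2.5  0.2 51.3] rot [0.0013 0.0029 0.0025] rows>= 1.2
```

View pics/l1.png

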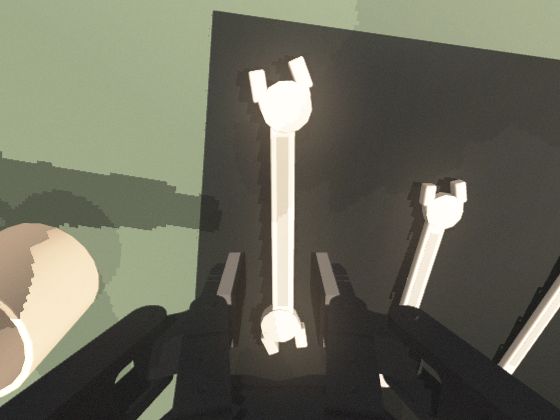

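l lies between the open pads (shank cols 271–294), as estimated. Descend and grip.

```bash
python3 -m creep '[{"grip":-0.3,"offset":[0,0,25],"rot":[0,0,0]},{"grip":-0.3,"offset":[0,0,45],"rot":[0,0,0]},{"grip":-0.3,"offset":[0,0,53],"rot":[0,0,0]},{"grip":-0.3,"offset":[0,0,54],"rot":[0,0,0]},{"grip":-1,"offset":[0,0,54],"rot":[0,0,0]},{"grip":-1,"offset":[0,0,54],"rot":[0,0,0]},{"grip":-1,"offset":[0,0,54],"rot":[0,0,0]},{"grip":-1,"offset":[0,0,54],"rot":[0,0,0]}]' 60
python3 -c "
from h import *
print(sensors.get_obs()['tcp_pos'])
go(516.7,-165.3,100,-8.8);go(516.7,-165.3,42,-8.8)"
```

```text
time: 8.5
tcp_pos: [506.8, 328.3, 5.7]
ee_rot: [0.994, 0.109, 0.001, -0.0]
contact_force: [0.5, 0.7, -0.8]
opening: 11.1
finger_force: 58.6
[506.7839559  328.33057909   5.73382694]
t 8.5 offset [-97.2 484.  -94.6] rot [-0.0007 -0.0012  0.3721] rows>= 12.1
t 8.5 offset [-97.3 484.  -36.6] rot [-0.0007 -0.0012  0.3721] rows>= 11.9
```

```bash
python3 -m creep '[{"grip":-1,"offset":[0,0,-20],"rot":[0,0,0]},{"grip":-1,"offset":[0,0,-50],"rot":[0,0,0]},{"grip":-1,"offset":[-4,20,-80],"rot":[0,0,0.02]},{"grip":-1,"offset":[-11,54,-95],"rot":[0,0,0.06]},{"grip":-1,"offset":[-18,90,-95],"rot":[0,0,0.1]},{"grip":-1,"offset":[-26,128,-95],"rot":[0,0,0.14]},{"grip":-1,"offset":[-34,167,-95],"rot":[0,0,0.18]},{"grip":-1,"offset":[-42,206,-95],"rot":[0,0,0.22]},{"grip":-1,"offset":[-50,245,-95],"rot":[0,0,0.26]},{"grip":-1,"offset":[-58,284,-95],"rot":[0,0,0.3]},{"grip":-1,"offset":[-66,323,-95],"rot":[0,0,0.34]},{"grip":-1,"offset":[-74,362,-95],"rot":[0,0,0.372]},{"grip":-1,"offset":[-82,401,-95],"rot":[0,0,0.372]},{"grip":-1,"offset":[-90,440,-95],"rot":[0,0,0.372]},{"grip":-1,"offset":[-95,470,-95],"rot":[0,0,0.372]},{"grip":-1,"offset":[-97.2,484,-88],"rot":[0,0,0.372]},{"grip":-1,"offset":[-97.2,484,-75],"rot":[0,0,0.372]},{"grip":-1,"offset":[-97.2,484,-64],"rot":[0,0,0.372]},{"grip":-1,"offset":[-97.2,484,-64],"rot":[0,0,0.372]}]'
python3 - <<'E'
from h import *
s=snap('wrist','l2.png');print(sensors.get_obs()['tcp_pos'])
go(516.7,-165.3,39,-8.8)
E
```

```text
time: 10.08
tcp_pos: [514.9, -164.1, 66.8]
ee_rot: [0.997, -0.076, -0.002, -0.001]
contact_force: [-0.1, 0.5, -0.9]
opening: 10.8
finger_force: 58.8
[ 515.48608238 -163.82372591   67.73208224]
t 10.13 offset [ 1.5  1.3 28.7] rot [-0.0009  0.0027  0.0022] rows>= 0.7
```

View pics/l2.png

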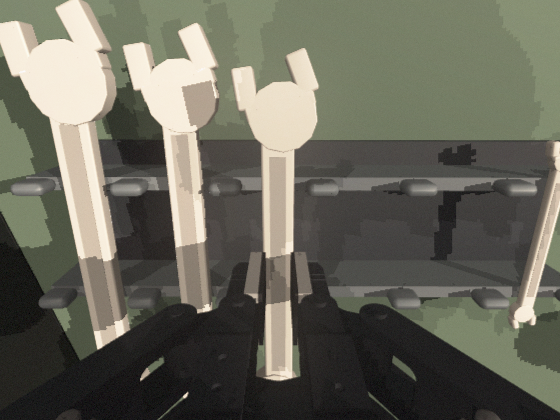

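l hangs centred over its slot (col 278, teeth at 227 and 323). Lower and release.

```bash
python3 -m creep '[{"grip":-1,"offset":[0.5,1,10],"rot":[0,0,0.002]},{"grip":-1,"offset":[0.5,1,20],"rot":[0,0,0.002]},{"grip":-1,"offset":[0.5,1,26],"rot":[0,0,0.002]},{"grip":-1,"offset":[0.5,1,29.5],"rot":[0,0,0.002]},{"grip":-1,"offset":[0.5,1,30.5],"rot":[0,0,0.002]},{"grip":-1,"offset":[0.5,1,30.5],"rot":[0,0,0.002]}]'
python3 -m creep '[{"grip":-0.45,"offset":[0,0,0],"rot":[0,0,0]},{"grip":-0.45,"offset":[0,0,0],"rot":[0,0,0]},{"grip":-0.45,"offset":[0,0,0],"rot":[0,0,0]},{"grip":-0.45,"offset":[0,0,-10],"rot":[0,0,0]},{"grip":-0.45,"offset":[0,0,-40],"rot":[0,0,0]},{"grip":-0.45,"offset":[0,0,-80],"rot":[0,0,0]},{"grip":-0.45,"offset":[0,0,-115],"rot":[0,0,0]},{"grip":-0.35,"offset":[0,0,-115],"rot":[0,0,0]},{"grip":-0.35,"offset":[0,0,-115],"rot":[0,0,0]}]'
python3 - <<'E'
from h import *
s=snap('wrist','l3.png')
for o in spanners(s,z=44,amin=300): print(*o)
go(476,234.5,60,3.2)
E
```

```text
time: 10.63
tcp_pos: [516.2, -165.8, 38.6]
ee_rot: [0.997, -0.077, -0.001, -0.0]
contact_force: [-3.2, 2.0, 6.8]
opening: 10.5
finger_force: 59.8
time: 11.38
tcp_pos: [518.5, -167.0, 156.4]
ee_rot: [0.997, -0.078, 0.003, 0.001]
contact_force: [-0.3, 0.7, -0.7]
opening: 27.6
finger_force: 0.0
[538.6 -70.9] -8.3 214.0 8279
[ 545.8 -122.8] -8.8 165.0 5579
[ 518.1 -166.8] -9.0 184.0 4944
[ 497.8 -304. ] -9.7 109.0 1393
t 11.43 offset [-102.9 -390.    94.2] rot [ 0.0005 -0.0021 -0.2113] rows>= 9.9
```

```bash
python3 -m creep '[{"grip":-0.35,"offset":[-9,-34,5],"rot":[0,0,-0.05]},{"grip":-0.35,"offset":[-19,-72,10],"rot":[0,0,-0.1]},{"grip":-0.35,"offset":[-28,-110,18],"rot":[0,0,-0.15]},{"grip":-0.35,"offset":[-38,-148,28],"rot":[0,0,-0.2]},{"grip":-0.35,"offset":[-48,-186,38],"rot":[0,0,-0.211]},{"grip":-0.35,"offset":[-58,-224,48],"rot":[0,0,-0.211]},{"grip":-0.35,"offset":[-68,-262,58],"rot":[0,0,-0.211]},{"grip":-0.35,"offset":[-78,-300,68],"rot":[0,0,-0.211]},{"grip":-0.35,"offset":[-88,-338,80],"rot":[0,0,-0.211]},{"grip":-0.35,"offset":[-98,-374,90],"rot":[0,0,-0.211]},{"grip":-0.35,"offset":[-102.9,-390,94],"rot":[0,0,-0.211]},{"grip":-0.35,"offset":[-102.9,-390,94],"rot":[0,0,-0.211]},{"grip":-0.35,"offset":[-102.9,-390,94],"rot":[0,0,-0.211]}]'
python3 - <<'E'
from h import *
s=snap('wrist','m1.png')
for o in spanners(s,z=8,amin=300): print(*o)
go(475.9,234.5,5.5,3.2)
E
```

```text
time: 12.52
tcp_pos: [473.7, 235.2, 57.8]
ee_rot: [1.0, 0.029, -0.002, 0.001]
contact_force: [0.4, -0.7, 1.4]
opening: 27.7
finger_force: 0.0
[526.3 382.5] -2.6 97.0 4206
[476.  234.7] 3.4 160.0 5928
[484.4 146.7] -7.6 132.0 4547
[439.5 262.2] -9.6 37.0 586
[442.9 203.6] 16.0 37.0 596
[383.5 395.3] -20.2 132.0 8298
[367.8  42.3] 56.9 59.0 1185
[345.6 145.7] 39.4 52.0 614
[334.5 309.5] -33.4 47.0 621
t 12.57 offset [ 1.6 -0.8 52.7] rot [0.0017 0.0024 0.0003] rows>= 1.3
```

```bash
python3 -m creep '[{"grip":-0.35,"offset":[0,0,25],"rot":[0,0,0]},{"grip":-0.35,"offset":[0,0,45],"rot":[0,0,0]},{"grip":-0.35,"offset":[0,0,53],"rot":[0,0,0]},{"grip":-0.35,"offset":[0,0,54.5],"rot":[0,0,0]},{"grip":-1,"offset":[0,0,54.5],"rot":[0,0,0]},{"grip":-1,"offset":[0,0,54.5],"rot":[0,0,0]},{"grip":-1,"offset":[0,0,54.5],"rot":[0,0,0]},{"grip":-1,"offset":[0,0,54.5],"rot":[0,0,0]}]' 60
python3 -c "
from h import *
print(sensors.get_obs()['tcp_pos'])
go(510,-213.7,100,-8.8)"
```

```text
time: 13.23
tcp_pos: [476.0, 234.9, 5.7]
ee_rot: [1.0, 0.028, 0.001, -0.0]
contact_force: [0.3, 0.7, -0.5]
opening: 7.9
finger_force: 58.6
[475.98607952 234.87947891   5.69355867]
t 13.23 offset [  9.2 449.7 -94.6] rot [-0.0007 -0.0014  0.2091] rows>= 11.0
```

```bash
python3 -m creep '[{"grip":-1,"offset":[0,0,-20],"rot":[0,0,0]},{"grip":-1,"offset":[0,0,-50],"rot":[0,0,0]},{"grip":-1,"offset":[0.5,20,-80],"rot":[0,0,0.02]},{"grip":-1,"offset":[1,54,-95],"rot":[0,0,0.05]},{"grip":-1,"offset":[2,90,-95],"rot":[0,0,0.08]},{"grip":-1,"offset":[3,128,-95],"rot":[0,0,0.11]},{"grip":-1,"offset":[4,167,-95],"rot":[0,0,0.14]},{"grip":-1,"offset":[5,206,-95],"rot":[0,0,0.17]},{"grip":-1,"offset":[6,245,-95],"rot":[0,0,0.209]},{"grip":-1,"offset":[7,284,-95],"rot":[0,0,0.209]},{"grip":-1,"offset":[8,323,-95],"rot":[0,0,0.209]},{"grip":-1,"offset":[8.5,362,-95],"rot":[0,0,0.209]},{"grip":-1,"offset":[9,400,-95],"rot":[0,0,0.209]},{"grip":-1,"offset":[9.2,435,-95],"rot":[0,0,0.209]},{"grip":-1,"offset":[9.2,449.7,-88],"rot":[0,0,0.209]},{"grip":-1,"offset":[9.2,449.7,-75],"rot":[0,0,0.209]},{"grip":-1,"offset":[9.2,449.7,-64],"rot":[0,0,0.209]},{"grip":-1,"offset":[9.2,449.7,-64],"rot":[0,0,0.209]}]'
python3 - <<'E'
from h import *
s=snap('wrist','m2.png');print(sensors.get_obs()['tcp_pos'])
go(510,-213.5,39.2,-8.8)
E
```

```text
time: 14.73
tcp_pos: [508.1, -212.5, 66.8]
ee_rot: [0.997, -0.076, -0.002, -0.001]
contact_force: [-0.4, 0.7, -0.9]
opening: 7.9
finger_force: 58.8
[ 508.7287603  -212.13481519   67.73835494]
t 14.78 offset [ 1.5  1.2 28.5] rot [-0.0011  0.0027  0.002 ] rows>= 0.7
```

View pics/m2.png

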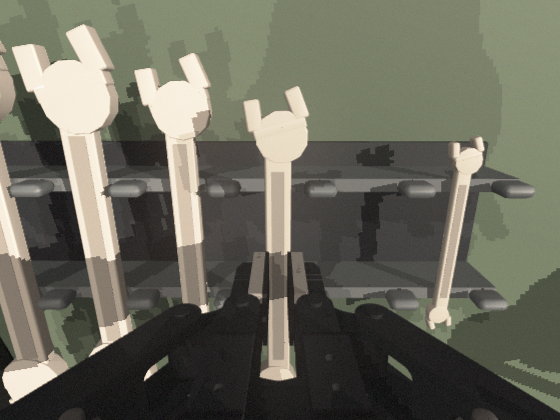

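m is held over its slot (col 278, teeth at 222 and 321, so about 3 mm too far right); I correct by a couple of mm while lowering.

```bash
python3 -m creep '[{"grip":-1,"offset":[0,-1,10],"rot":[0,0,0.002]},{"grip":-1,"offset":[0,-2.5,20],"rot":[0,0,0.002]},{"grip":-1,"offset":[0,-2.5,26],"rot":[0,0,0.002]},{"grip":-1,"offset":[0,-2.5,29.5],"rot":[0,0,0.002]},{"grip":-1,"offset":[0,-2.5,30.2],"rot":[0,0,0.002]},{"grip":-1,"offset":[0,-2.5,30.2],"rot":[0,0,0.002]}]'
python3 -m creep '[{"grip":-0.55,"offset":[0,0,0],"rot":[0,0,0]},{"grip":-0.55,"offset":[0,0,0],"rot":[0,0,0]},{"grip":-0.55,"offset":[0,0,0],"rot":[0,0,0]},{"grip":-0.55,"offset":[0,0,-10],"rot":[0,0,0]},{"grip":-0.55,"offset":[0,0,-40],"rot":[0,0,0]},{"grip":-0.55,"offset":[0,0,-80],"rot":[0,0,0]},{"grip":-0.55,"offset":[0,0,-115],"rot":[0,0,0]},{"grip":-0.4,"offset":[0,0,-115],"rot":[0,0,0]},{"grip":-0.4,"offset":[0,0,-115],"rot":[0,0,0]}]'
python3 - <<'E'
from h import *
s=snap('wrist','m3.png')
for o in spanners(s,z=44,amin=300): print(*o)
go(483.5,145.6,60,-7.4)
E
```

```text
time: 15.28
tcp_pos: [509.6, -210.3, 38.8]
ee_rot: [0.997, -0.077, -0.001, -0.0]
contact_force: [-2.9, 2.4, 5.1]
opening: 8.0
finger_force: 59.6
time: 16.03
tcp_pos: [511.8, -211.9, 156.6]
ee_rot: [0.997, -0.078, 0.003, 0.001]
contact_force: [0.2, 0.6, -1.0]
opening: 25.8
finger_force: 0.0
[573.7 -76.3] -8.9 143.0 6572
[ 527.2 -121.1] -8.2 203.0 7111
[ 535.1 -169.9] -8.9 149.0 4072
[ 511.8 -211.4] -8.9 157.0 3187
[ 498.  -304.4] -9.5 109.0 1316
[442.5 -55. ] -32.0 68.0 1976
t 16.08 offset [ -82.  -348.7   94.3] rot [ 0.0005 -0.002  -0.0263] rows>= 8.9
```

```bash
python3 -m creep '[{"grip":-0.4,"offset":[-8,-35,5],"rot":[0,0,-0.026]},{"grip":-0.4,"offset":[-17,-74,10],"rot":[0,0,-0.026]},{"grip":-0.4,"offset":[-26,-112,16],"rot":[0,0,-0.026]},{"grip":-0.4,"offset":[-35,-150,24],"rot":[0,0,-0.026]},{"grip":-0.4,"offset":[-44,-188,34],"rot":[0,0,-0.026]},{"grip":-0.4,"offset":[-53,-226,46],"rot":[0,0,-0.026]},{"grip":-0.4,"offset":[-62,-264,58],"rot":[0,0,-0.026]},{"grip":-0.4,"offset":[-71,-302,72],"rot":[0,0,-0.026]},{"grip":-0.4,"offset":[-79,-336,88],"rot":[0,0,-0.026]},{"grip":-0.4,"offset":[-82,-348.7,94.3],"rot":[0,0,-0.026]},{"grip":-0.4,"offset":[-82,-348.7,94.3],"rot":[0,0,-0.026]},{"grip":-0.4,"offset":[-82,-348.7,94.3],"rot":[0,0,-0.026]}]'
python3 - <<'E'
from h import *
s=snap('wrist','s1.png')
for o in spanners(s,z=8,amin=900): print(*o)
go(483.5,145.6,5.2,-7.4)
E
```

```text
time: 17.08
tcp_pos: [481.4, 146.0, 57.8]
ee_rot: [0.998, -0.063, -0.002, 0.001]
contact_force: [0.3, 0.0, -0.2]
opening: 25.8
finger_force: 0.0
[546.9   3.1] 3.9 84.0 6742
[482.9 145.3] -7.2 135.0 4115
[477.    3.1] -1.9 41.0 1101
[369.  -14.9] 11.4 115.0 5947
t 17.13 offset [ 1.4 -1.1 53.2] rot [ 0.0018  0.0021 -0.0002] rows>= 1.3
```

```bash
python3 -m creep '[{"grip":-0.4,"offset":[-0.5,0,25],"rot":[0,0,0]},{"grip":-0.4,"offset":[-0.5,0,45],"rot":[0,0,0]},{"grip":-0.4,"offset":[-0.5,0,53],"rot":[0,0,0]},{"grip":-0.4,"offset":[-0.5,0,54.5],"rot":[0,0,0]},{"grip":-1,"offset":[-0.5,0,54.5],"rot":[0,0,0]},{"grip":-1,"offset":[-0.5,0,54.5],"rot":[0,0,0]},{"grip":-1,"offset":[-0.5,0,54.5],"rot":[0,0,0]},{"grip":-1,"offset":[-0.5,0,54.5],"rot":[0,0,0]}]' 60
python3 -c "
from h import *
print(sensors.get_obs()['tcp_pos'])
go(502.5,-258.5,100,-8.8)"
```

```text
time: 17.8
tcp_pos: [483.1, 146.0, 5.7]
ee_rot: [0.998, -0.065, 0.001, -0.0]
contact_force: [-0.3, 0.3, -0.9]
opening: 6.3
finger_force: 58.7
[483.0987604  146.0246055    5.70783087]
t 17.8 offset [ 71.7 398.6 -94.5] rot [-0.0007 -0.0015  0.024 ] rows>= 10.0
```

```bash
python3 -m creep '[{"grip":-1,"offset":[0,0,-20],"rot":[0,0,0]},{"grip":-1,"offset":[0,0,-50],"rot":[0,0,0]},{"grip":-1,"offset":[3,20,-80],"rot":[0,0,0.024]},{"grip":-1,"offset":[9,54,-95],"rot":[0,0,0.024]},{"grip":-1,"offset":[16,90,-95],"rot":[0,0,0.024]},{"grip":-1,"offset":[23,128,-95],"rot":[0,0,0.024]},{"grip":-1,"offset":[30,167,-95],"rot":[0,0,0.024]},{"grip":-1,"offset":[37,206,-95],"rot":[0,0,0.024]},{"grip":-1,"offset":[44,245,-95],"rot":[0,0,0.024]},{"grip":-1,"offset":[51,284,-95],"rot":[0,0,0.024]},{"grip":-1,"offset":[58,323,-95],"rot":[0,0,0.024]},{"grip":-1,"offset":[65,361,-95],"rot":[0,0,0.024]},{"grip":-1,"offset":[70,388,-95],"rot":[0,0,0.024]},{"grip":-1,"offset":[71.7,398.6,-88],"rot":[0,0,0.024]},{"grip":-1,"offset":[71.7,398.6,-75],"rot":[0,0,0.024]},{"grip":-1,"offset":[71.7,398.6,-64],"rot":[0,0,0.024]},{"grip":-1,"offset":[71.7,398.6,-64],"rot":[0,0,0.024]},{"grip":-1,"offset":[71.7,398.6,-64],"rot":[0,0,0.024]}]'
python3 - <<'E'
from h import *
s=snap('wrist','s2.png');print(sensors.get_obs()['tcp_pos'])
go(502.5,-258.5,39.3,-8.8)
E
```

```text
time: 19.3
tcp_pos: [501.8, -257.0, 68.2]
ee_rot: [0.997, -0.076, -0.001, -0.001]
contact_force: [0.8, -0.4, 0.0]
opening: 5.9
finger_force: 58.8
[ 502.29330307 -257.24113412   68.83156004]
t 19.35 offset [ 0.4  1.2 29.5] rot [-0.0006  0.0005  0.0023] rows>= 0.7
```

View pics/s2.png

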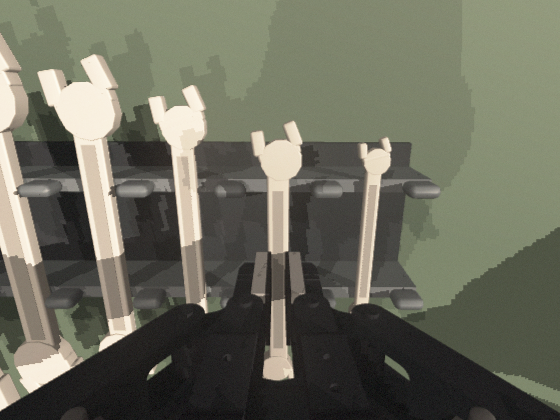

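s is centred over its slot (col 278, teeth at 231 and 327), with xs clear at (375,230). Lower and release.

```bash
python3 -m creep '[{"grip":-1,"offset":[0,-0.5,10],"rot":[0,0,0.002]},{"grip":-1,"offset":[0,-0.5,20],"rot":[0,0,0.002]},{"grip":-1,"offset":[0,-0.5,26],"rot":[0,0,0.002]},{"grip":-1,"offset":[0,-0.5,29.5],"rot":[0,0,0.002]},{"grip":-1,"offset":[0,-0.5,30.2],"rot":[0,0,0.002]},{"grip":-1,"offset":[0,-0.5,30.2],"rot":[0,0,0.002]}]'
python3 -m creep '[{"grip":-0.55,"offset":[0,0,0],"rot":[0,0,0]},{"grip":-0.55,"offset":[0,0,0],"rot":[0,0,0]},{"grip":-0.55,"offset":[0,0,0],"rot":[0,0,0]},{"grip":-0.55,"offset":[0,0,-10],"rot":[0,0,0]},{"grip":-0.55,"offset":[0,0,-40],"rot":[0,0,0]},{"grip":-0.55,"offset":[0,0,-80],"rot":[0,0,0]},{"grip":-0.55,"offset":[0,0,-120],"rot":[0,0,0]},{"grip":-0.4,"offset":[0,0,-160],"rot":[0,0,0]},{"grip":-0.4,"offset":[30,-20,-200],"rot":[0,0,0]},{"grip":-0.4,"offset":[50,-50,-220],"rot":[0,0,0]},{"grip":-0.4,"offset":[50,-80,-220],"rot":[0,0,0]},{"grip":-0.4,"offset":[50,-80,-220],"rot":[0,0,0]},{"grip":-0.4,"offset":[50,-80,-220],"rot":[0,0,0]}]'
python3 - <<'E'
from h import *
s=snap('wrist','f1.png')
for o in spanners(s,z=44,amin=300): print(*o)
E
```

```text
time: 19.85
tcp_pos: [501.6, -257.5, 38.9]
ee_rot: [0.997, -0.077, -0.001, -0.0]
contact_force: [-4.4, 1.8, 9.4]
opening: 5.8
finger_force: 60.4
time: 20.93
tcp_pos: [565.2, -183.6, 259.9]
ee_rot: [0.997, -0.075, 0.001, -0.0]
contact_force: [-0.5, 0.4, -0.9]
opening: 25.7
finger_force: 0.0
[731.1  42. ] -33.8 71.0 1721
[ 633.1 -277.6] 79.2 447.0 51382
[528.4 -68.6] -9.1 237.0 4579
[ 547.9 -123.3] -8.8 163.0 2759
[ 502.8 -257.9] -9.2 135.0 1136
[ 497.5 -304.9] -9.2 110.0 759
```

View pics/f1.png

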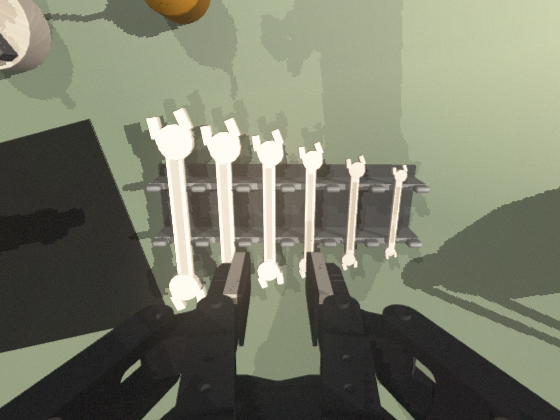

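All six spanners lie across both rails in order of size, xxl at (180,210) through xs at (397,210), evenly spaced and parallel, and the mat is empty. Handing in.

```bash
python3 -c "
from station import bot
print(bot.job_done())"
```

```text
the job is handed in; nothing more can be done
None
```

I put all four loose spanners (xl, l, m and s) in their slots and handed the job in at about 21 s. The last picture shows all six in order of size across both rails and the mat empty, and the oil can, chuck and mug were left alone.

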